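# Take out the ultrasound applicator and hold it face up for gel

### The arm

A 6-joint arm with a two-finger parallel gripper is mounted at the origin on the work surface. World frame = base frame: x ahead of the robot, y to its left, z up, the work surface at z = 0. Lengths are in m, angles in rad, forces in N, time in s.
With the tool pointing down it reaches from about 0.275 to 0.725 m from the base axis. Payload 15.9 kg.
Tool frame: the origin (TCP) lies on the centre line of the jaws, within the pads' length; the fingertips stand 8 mm ahead of it and the grasp point (between the pads) lies 11 mm behind it (manip.finger_overhang is the distance from the TCP to the fingertips, in m); z points along the fingers, y is the line along which they close (so a half turn about z gives the same grasp; the last joint's range is limited). The gripper opens to 85 mm and grips with 20 to 120 N. Pads are 22 mm wide; open, the fingers measure 114 mm over their backs; the gripper's body (76 mm by 85 mm) begins 54 mm behind the grasp point. The pads swing forward as they close: fully open they stand 13 mm farther back than shut.
Start: joints at [-1.33, 0.213, -0.034, 1.323, 0, 1.571], TCP at [0.119, -0.486, 0.239] pointing down, gripper open.
Joint ranges: [-2.98, 2.98], [-0.74, 1.72], [-1.14, 1.35], [-2.1, 2.04], [-1.57, 1.44], [-3.14, 3.14]. Speed limits (rad/s): [1.89, 1.89, 2.39, 2.57, 3.14, 3.14].

### API

Orientations are given as a unit quaternion [w, x, y, z].
In Python, from cell import state, optics, hand_in, manip gives the robot as it stands.
- The arm moves only by the shell command python3 -m handwheel 'ROWS' [OPENING] [FORCE]. ROWS is JSON, a list of rows, each a list of 4 numbers: the shift along the tool's x, y, z in m, then the turn about the tool's z in degrees. A call has exactly 10 rows; each row is the pose to reach, as a shift and turn from the pose commanded when the call began, along the tool's axes at that moment; what a row does not reach only later rows make up. A row lasts 1/12 s, in which the tool goes at most 41.7 mm and 7.16 degrees, less where a joint would pass 70% of its speed; a pose out of reach is approached as far as the arm can. A call with a gripper value outside its range is refused whole. OPENING is the opening, from -1 (shut) to 1 (fully open), set as the call begins (- or left out, the last holds). The fingers move at their own pace and stop on an object; FORCE is the grip in N (left out, the last holds). Time passes only in rows, so rows that repeat a pose let the fingers close, or fill a call up. It gives the time, the measured TCP pose, the force, the opening and the grip force at its end, in the units of the state.
- state(): the state, without advancing time (a new reading comes with each control period).
- optics.grab_frame(name): name is "side" or "top" or "wrist"; returns a dict with "img" (420x560x3 uint8, red, green, blue), "intrinsics" (3x3 intrinsics, pixels), "distortion" ([k1, k2, p1, p2, k3] as OpenCV has them; the pictures are not rectified), "rvec" (rotation vector, rad) and "tvec" (3), from world to camera coordinates, as OpenCV has them; the wrist camera has in their place "tool_from_camera" (4x4, takes a point from camera to tool coordinates, whose origin is the TCP and whose axes are the flange's). Camera axes: x right, y down, z forward; pixel columns grow to the right and rows downward; lengths in m; the calibration is good to about 2 mm. A picture is of the moment at which its call begins: read the wrist's pose just before it. There is no depth.
- hand_in(): hands the job in; it is judged then, once.
The state is a dict: "clock": time; "joints": joint angles; "qd": joint speeds; "effort": joint torques, N m; "ee_pos": TCP position; "eef_rot": TCP orientation; "ft_force": force on the tool from outside, world axes, zero at the start; "torque": the same for the moment, N m; "grip_width": opening from 0.0 (shut) to 1.0 (fully open); "grasp_force": force on a finger pad.
Only numpy, scipy, OpenCV 4.12 (cv2) and the standard library are available. Lean on these libraries where they do the work, as an engineer would, in place of code of your own. Each camera call takes 0.05 s, during which the arm holds its last target. There are 200 camera calls.

### The job

Pull the steel keeper on the handpiece dock back towards the robot until it is felt to meet its stop, leave it open, and draw the ultrasound applicator (block-shaped head, round slanted metal face) up out of its well. Turn it until its metal face looks straight up, level and ready for gel, and hold it still with the face over the middle of the steel drip tray and the whole handpiece about 10 cm or more above the tray. Finish while still holding it there, the slim wand left in the dock and everything else left alone.

Things in the scene. Friction and masses are not known exactly. Their poses are not given: they have to be found in the camera images.
- dock: Fixed grey block, 150 (x) by 200 (y, 224 over side trims) by 75 mm high, holding two handpieces upright side by side. Origin: centre of its underside on the work surface; +x points away from the robot, +y left; turned up to 17 degrees. Wells: through-holes 28 x 32 mm at x = +35, y = +60 and -60 mm; either handpiece may stand in either.
- keeper (a joint): Steel bar on the dock, 84 to 90 mm above the work surface, over the robot-side edges of both handpieces' flanges, so they cannot come out. Metres: 0 = shut, 0.030 = pulled back along the dock's -x (towards the robot) to a hard stop; starts at 0 to 0.004; flanges free from about 0.012. About 2.5 N of friction; stays where left.
- keeper_tab (a point): Top centre of the keeper's black upright tab, moving with it: 12 (dock's y) by 24 (dock's x) by 42 mm tall, on the robot side of the handpieces and midway between them; keeper shut: at dock x = -42 mm, y = 0, 132 mm above the work surface. Can be pinched from above across its 12 mm.
- applicator: Ultrasound applicator, loose, about 220 g: the handpiece with a block-shaped head and a round slanted metal face. Origin: centre of its foot's lower end, 15 mm above the work surface when docked; z along the handle to the head; axes as the dock's when docked. Foot 26 (x) by 30 (y) by 60 mm in the well; flange on the dock's top: z 60 to 66, x -30 to +16, y -20 to +20 mm.
- applicator_grip (a point): Middle of the applicator's head, at x = +2, y = 0, z = +105 mm in its frame, a good place to grip: flat parallel cheeks 40 mm apart (in y). The head spans z 78 to 141 mm and x -18 to +26 mm; below it is a 26 x 30 mm neck.
- face (a point): Centre of the applicator's metal face, a 35 mm disc, at x = +11.6, y = 0, z = +129.5 mm in the applicator's frame. The point's z axis is the face's outward normal: the applicator's z turned 40 degrees towards its +x, so in the dock it looks up and away from the robot, 40 degrees from straight up.
- wand: The other handpiece, loose, 180 g, stays in its well: slim round wand 28 mm in diameter with a narrow nozzle, 146 mm long over all. Origin, axes, foot and flange as the applicator's.
- tray: Fixed shallow steel drip tray, open above, 160 (x) by 140 (y) by 20 mm high, wall 3 mm. Origin: centre of its underside on the work surface.
- puck: Bystander: small black rubber electrode, 40 mm diameter, 22 mm high, lying in the tray. Origin: centre of its underside.
- gel_bottle: Bystander: clear bottle, 60 mm diameter, 170 mm high. Origin: centre of its underside.
- cream_jar: Bystander: low white jar, 68 mm diameter, 60 mm high. Origin: centre of its underside.
- dish: Bystander: small green glass dish, 80 mm diameter, 25 mm high. Origin: centre of its underside.
- tape: Bystander: roll of blue tape lying flat, 72 mm diameter, 25 mm high. Origin: centre of its underside.
- mug: Bystander: white mug, 80 mm diameter, 90 mm high. Origin: centre of its underside.
- goggles: Bystander: amber safety goggles, 144 mm wide, 44 mm high, 100 mm deep. Origin: under the middle of the lenses.

How it is judged:
On the way, in this order (a step that is already met when the one before it is completed fails the run):
1. the keeper is pulled back to its stop while the applicator is still in its well (value of joint keeper above 0.027 m and z of applicator in the frame of dock below 0.03 m), for 0.2 s.
2. the applicator is drawn up clear of the dock (z of applicator in the frame of dock above 0.08 m and contact force between applicator and the fingers above 1 N), for 0.1 s.
At the end, for the whole second after the job is handed in: Applicator held still by the fingers alone, metal face up and level within 12 degrees, its centre within 40 mm of the tray's centre from above and over 170 mm up, the foot over 80 mm up; keeper still open over 20 mm; wand seated upright in its well (angle between face's own z axis and vertical below 0.21 rad and horizontal distance between face and tray below 0.04 m and height (world z) of applicator above 0.08 m and height (world z) of face above 0.17 m and contact force between applicator and the fingers above 1 N and linear speed of applicator below 0.03 m/s and angular speed of applicator below 0.2 rad/s and contact force between applicator and dock below 0.3 N and contact force between applicator and tray below 0.3 N and contact force between applicator and wand below 0.3 N and contact force between applicator and puck below 0.3 N and contact force between applicator and gel_bottle below 0.3 N and contact force between applicator and cream_jar below 0.3 N and contact force between applicator and dish below 0.3 N and contact force between applicator and tape below 0.3 N and contact force between applicator and mug below 0.3 N and contact force between applicator and goggles below 0.3 N and value of joint keeper above 0.02 m and z of wand in the frame of dock below 0.022 m and angle between wand's own z axis and vertical below 0.1 rad); the arm keeps its last pose, push and grip.
It fails at once if the wand is drawn out of its well (distance of wand from where it was at the start of the episode above 0.02 m).
It fails at once if a bystander is pushed away or upset (distance of any of puck, gel_bottle, cream_jar, dish, tape, mug, goggles from where it was at the start of the episode above 0.03 m).
It also fails if it takes over 48 s, if anything falls off the work surface, if the arm or the gripper's body presses on something with over 40 N, if the wrist force passes 120 N, or if a joint passes its speed limit or range.

## Working session

There is one attempt and no reset: what is moved stays moved. The work goes in short steps, Python scripts to look and compute and a shell command to move; the robot and the scene stay as the last step left them, time stands still between calls to the robot, and variables do not carry over. Pictures are saved under pics/ and viewed, at most 10 in all, crops included, and the job is handed in when it is done.

```bash
ls; mkdir -p pics; python3 - <<'E'
from cell import state,optics,manip
import cv2,numpy as np
print(state()); print([a for a in dir(manip) if a[0]!='_'])
for n in ("top","side"):
    f=optics.grab_frame(n); cv2.imwrite(f"pics/{n}0.png",f["img"][:,:,::-1]); np.save(f"pics/{n}0.npy",f,allow_pickle=True)
    print(n,f["intrinsics"],f["distortion"],f["rvec"],f["tvec"])
E
```

```text
pics
{'clock': 0.0, 'joints': array([-1.32996510e+00,  2.13395144e-01, -3.50480585e-02,  1.32351049e+00,
        1.55395450e-05,  1.57082753e+00]), 'qd': array([ 1.27542171e-04, -7.42537506e-04,  1.02729245e-03,  1.38701581e-04,
       -4.75642801e-04,  9.53146853e-05]), 'effort': array([-1.36813571e-03, -6.86156130e+01,  4.87118375e+01,  1.73788145e-02,
       -1.48011927e-04, -2.98481291e-05]), 'ee_pos': array([ 0.11918039, -0.48524631,  0.23880106]), 'eef_rot': array([-5.75425051e-04,  9.92760504e-01,  1.20109310e-01, -6.18096637e-05]), 'ft_force': array([-0.66831094,  0.02936815, -0.19786184]), 'torque': array([0.01857015, 0.02441093, 0.03181356]), 'grasp_force': 0.0, 'grip_width': 1.000296495825139}
['PlanningError', 'finger_overhang']
top [[446.63046293   0.         284.36369753]
 [  0.         446.63046293 212.58089432]
 [  0.           0.           1.        ]] [-0.03521928  0.          0.          0.          0.        ] [ 2.1596154  -2.10435929  0.19089933] [-0.01684988  0.54302046  1.15570909]
side [[390.07676716   0.         278.9590084 ]
 [  0.         390.07676716 205.54852448]
 [  0.           0.           1.        ]] [-0.10492885  0.          0.          0.          0.        ] [ 2.07968085 -0.13759105  0.10418109] [-0.55022133  0.13016294  0.95238799]
```

View pics/top0.png

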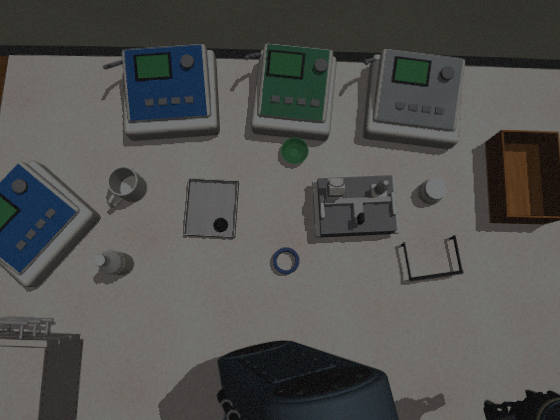

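View pics/side0.png

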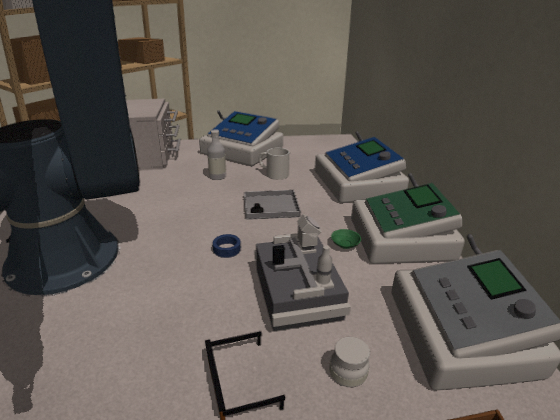

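The top view shows the dock around (355,206), with the applicator in the left (+y) well at about (336,187), the wand at (380,187) and the black tab at (361,217). The tray is at about (211,209) with the puck at (221,225). I'll zoom in.

```bash
cat > h.py <<'E'
import numpy as np,cv2
from scipy.spatial.transform import Rotation as R
def ray(f,uv,wp=None):
    """world origin, direction(s); wp=(pos,quat wxyz) for wrist"""
    n=cv2.undistortPoints(np.array(uv,float).reshape(-1,1,2),f["intrinsics"],np.array(f["distortion"])).reshape(-1,2)
    d=np.c_[n,np.ones(len(n))]
    if wp is None:
        M=cv2.Rodrigues(np.array(f["rvec"]))[0]; return -M.T@np.array(f["tvec"]).ravel(), d@M
    q=wp[1]; T=np.eye(4); T[:3,:3]=R.from_quat([q[1],q[2],q[3],q[0]]).as_matrix(); T[:3,3]=wp[0]
    T=T@np.array(f["tool_from_camera"]); return T[:3,3], d@T[:3,:3].T
def plane(f,uv,z,wp=None):
    o,d=ray(f,uv,wp); return o+d*((z-o[2])/d[:,2])[:,None]
def load(n): return np.load(n,allow_pickle=True).item()
E
python3 - <<'E'
from h import *
f=load("pics/top0.npy"); im=f["img"][170:250,180:400,::-1]
im=cv2.convertScaleAbs(im,alpha=1.6)
cv2.imwrite("pics/crop0.png",cv2.resize(im,None,fx=3.6,fy=3.6,interpolation=cv2.INTER_CUBIC))
E
```

```text
(no output)
```

View pics/crop0.png

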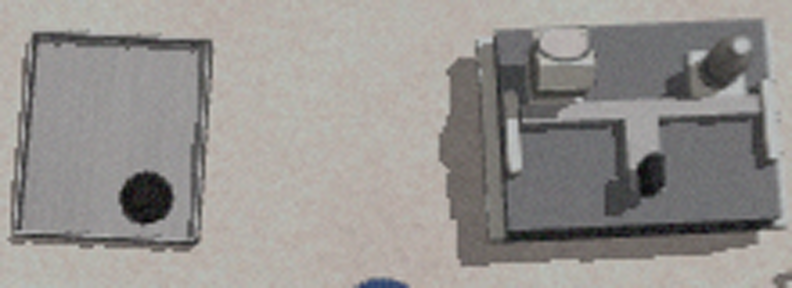

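The crop shows the dock's top corners at about (495,32), (765,20), (778,218) and (510,232). The tab is at (652,172), the tray corners at (35,33), (212,42), (198,243) and (14,238), and the applicator head at (563,62).

```bash
python3 - <<'E'
from h import *
f=load("pics/top0.npy")
g=lambda a:np.array(a,float)/3.6+[180,170]
D=plane(f,g([(495,32),(765,20),(778,218),(510,232)]),.075)
T=plane(f,g([(35,33),(212,42),(198,243),(14,238)]),.02)
for n,P in(("dock",D),("tray",T)):
    print(n,P[:,:2].round(3).tolist(),P.mean(0).round(3),"sides",np.linalg.norm(P-np.roll(P,-1,0),axis=1).round(3))
    x=(P[0]+P[1]-P[2]-P[3]);y=(P[0]+P[3]-P[1]-P[2]);print(np.degrees([np.arctan2(x[1],x[0]),np.arctan2(-y[0],y[1])]).round(1))
print("tab",plane(f,g([(652,165),(652,172)]),.132).round(3))
print("head",plane(f,g([(563,62),(536,93),(592,93)]),.15).round(3))
E
```

```text
dock [[0.632, -0.089], [0.647, -0.29], [0.498, -0.297], [0.483, -0.102]] [ 0.565 -0.194  0.075] sides [0.202 0.149 0.196 0.15 ]
[3.8 4.3]
tray [[0.636, 0.264], [0.632, 0.126], [0.476, 0.13], [0.476, 0.27]] [0.555 0.198 0.02 ] sides [0.138 0.157 0.14  0.16 ]
[-1.8 -0.8]
tab [[ 0.525 -0.195  0.132]
 [ 0.52  -0.195  0.132]]
head [[ 0.593 -0.13   0.15 ]
 [ 0.57  -0.112  0.15 ]
 [ 0.571 -0.151  0.15 ]]
```

```bash
python3 -m handwheel '[[0.038,-0.0153,0,1],[0.076,-0.0306,0,2],[0.114,-0.046,0,3],[0.152,-0.061,0,4],[0.19,-0.0765,0,5],[0.228,-0.092,0,6],[0.266,-0.107,0,7],[0.304,-0.122,0,8],[0.342,-0.138,0,9],[0.38,-0.153,0,9.75]]' 0.1 30
```

```text
clock: 0.93
ee_pos: [0.453, -0.2445, 0.2392]
eef_rot: [-0.0, 0.999, 0.035, -0.0]
ft_force: [0.3, -1.0, 0.1]
grip_width: 0.553
grasp_force: 0.0
```

```bash
python3 - <<'E'
from h import *
f=load("pics/top0.npy")
# obstacles: green dish, machine front edges on the top view
print("dish",plane(f,[(294,152)],.02).round(3),"tape",plane(f,[(285,261)],.02).round(3))
print("green m. BR, grey BL",plane(f,[(332,137),(254,134),(366,139)],.03).round(3).tolist())
E
```

```text
dish [[ 0.723 -0.026  0.02 ]] tape [[ 0.415 -0.008  0.02 ]]
green m. BR, grey BL [[0.767, -0.132, 0.03], [0.769, 0.089, 0.03], [0.763, -0.228, 0.03]]
```

```bash
python3 -m handwheel '[[0.035,-0.021,0,0],[0.071,-0.042,0,0],[0.071,-0.0425,0,0],[0.071,-0.0425,0,0],[0.071,-0.0425,0,0],[0.071,-0.0425,0,0],[0.071,-0.0425,0,0],[0.071,-0.0425,0,0],[0.071,-0.0425,0,0],[0.071,-0.0425,0,0]]' && python3 - <<'E'
from h import *
from cell import state,optics
s=state(); f=optics.grab_frame("wrist"); f["wp"]=(s["ee_pos"],s["eef_rot"]); np.save("pics/w1.npy",f,allow_pickle=True)
cv2.imwrite("pics/w1.png",cv2.convertScaleAbs(f["img"][:,:,::-1],alpha=1.4)); print(s["ee_pos"],f["tool_from_camera"])
E
```

```text
clock: 1.77
ee_pos: [0.5193, -0.1994, 0.2395]
eef_rot: [0.0, 0.999, 0.035, 0.0]
ft_force: [0.7, -0.7, -0.1]
grip_width: 0.551
grasp_force: 0.0
[ 0.51929773 -0.19935865  0.23949522] [[-2.98311290e-04 -9.59747978e-01 -2.80862476e-01  7.07835543e-02]
 [ 9.99999885e-01 -3.92069749e-04  2.77633715e-04 -6.85698883e-05]
 [-3.76576077e-04 -2.80862361e-01  9.59747984e-01 -1.33406796e-01]
 [ 0.00000000e+00  0.00000000e+00  0.00000000e+00  1.00000000e+00]]
```

View pics/w1.png

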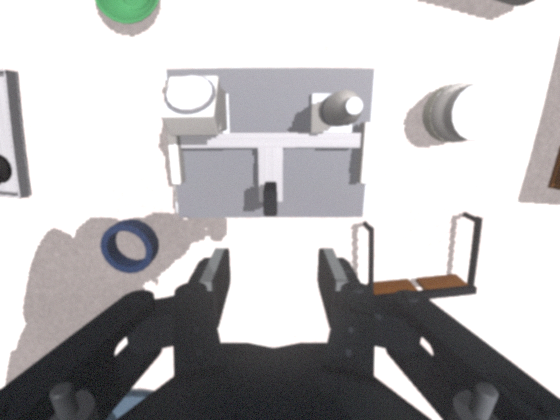

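The wrist view shows the dock's top corners at (167,69), (373,69), (364,217) and (179,217), with the dock square to the tool. The black tab is at columns 263–277, rows 183–215, and its robot-side top edge is at row 215. The applicator head is at (193,105).

```bash
python3 - <<'E'
from h import *
f=load("pics/w1.npy"); wp=f["wp"]
D=plane(f,[(167,69),(373,69),(364,217),(179,217)],.075,wp)
print(D.round(3).tolist(),D.mean(0).round(4),np.linalg.norm(D-np.roll(D,-1,0),axis=1).round(3))
x=(D[0]+D[1]-D[2]-D[3]);y=(D[0]+D[3]-D[1]-D[2]);print(np.degrees([np.arctan2(x[1],x[0]),np.arctan2(-y[0],y[1])]).round(2))
g=f["img"].max(2); m=(g<45)[180:222,255:285]; ys,xs=np.nonzero(m); print(ys.min()+180,ys.max()+180,xs.min()+255,xs.max()+255)
for r in range(180,222,4): q=np.nonzero(m[r-180])[0]; print(r,(q.min()+255,q.max()+255) if len(q) else None)
print("tab edge",plane(f,[(270,215),(270,200)],.132,wp).round(4))
print("head bottom edge z~?",plane(f,[(164,136),(220,136)],.14,wp).round(3))
E
```

```text
[[0.635, -0.089, 0.075], [0.649, -0.286, 0.075], [0.501, -0.299, 0.075], [0.487, -0.099, 0.075]] [ 0.5679 -0.1933  0.075 ] [0.197 0.149 0.201 0.149]
[4.45 3.96]
184 190 267 272
180 None
184 (np.int64(269), np.int64(272))
188 (np.int64(267), np.int64(272))
192 None
196 None
200 None
204 None
208 None
212 None
216 None
220 None
tab edge [[ 0.514  -0.1967  0.132 ]
 [ 0.5274 -0.1958  0.132 ]]
head bottom edge z~? [[ 0.576 -0.109  0.14 ]
 [ 0.579 -0.153  0.14 ]]
```

```bash
python3 -m handwheel '[[0.005,-0.0026,0.03,0],[0.005,-0.0026,0.06,0],[0.005,-0.0026,0.09,0],[0.005,-0.0026,0.11,0],[0.005,-0.0026,0.123,0],[0.005,-0.0026,0.123,0],[0.005,-0.0026,0.123,0],[0.005,-0.0026,0.123,0],[0.005,-0.0026,0.123,0],[0.005,-0.0026,0.123,0]]' && python3 -m handwheel '[[0,0,0,0],[0,0,0,0],[0,0,0,0],[0,0,0,0],[0,0,0,0],[0,0,0,0],[0,0,0,0],[0,0,0,0],[0,0,0,0],[0,0,0,0]]' -1 40
```

```text
clock: 2.65
ee_pos: [0.525, -0.1963, 0.1174]
eef_rot: [0.0, 0.999, 0.035, 0.001]
ft_force: [-0.5, 0.2, 1.0]
grip_width: 0.55
grasp_force: 0.0
clock: 3.48
ee_pos: [0.5245, -0.1958, 0.1166]
eef_rot: [-0.0, 0.999, 0.035, 0.0]
ft_force: [-1.7, 3.3, 6.8]
grip_width: 0.134
grasp_force: 40.3
```

```bash
python3 -m handwheel '[[-0.003,0,0,0],[-0.006,0,0,0],[-0.009,0,0,0],[-0.012,0,0,0],[-0.015,0,0,0],[-0.018,0,0,0],[-0.02,0,0,0],[-0.022,0,0,0],[-0.022,0,0,0],[-0.022,0,0,0]]' && python3 -m handwheel '[[-0.001,0,0,0],[-0.002,0,0,0],[-0.003,0,0,0],[-0.004,0,0,0],[-0.005,0,0,0],[-0.005,0,0,0],[-0.005,0,0,0],[-0.005,0,0,0],[-0.005,0,0,0],[-0.005,0,0,0]]'
```

```text
clock: 4.32
ee_pos: [0.5022, -0.1975, 0.1166]
eef_rot: [-0.0, 0.999, 0.035, 0.0]
ft_force: [-1.4, 3.6, 8.2]
grip_width: 0.13
grasp_force: 40.6
clock: 5.15
ee_pos: [0.4975, -0.1978, 0.1166]
eef_rot: [-0.0, 0.999, 0.035, 0.0]
ft_force: [0.0, 3.7, 6.6]
grip_width: 0.129
grasp_force: 40.4
```

```bash
python3 -m handwheel '[[-0.0005,0,0,0],[-0.001,0,0,0],[-0.0015,0,0,0],[-0.002,0,0,0],[-0.0025,0,0,0],[-0.003,0,0,0],[-0.003,0,0,0],[-0.003,0,0,0],[-0.003,0,0,0],[-0.003,0,0,0]]'
```

```text
clock: 5.98
ee_pos: [0.4966, -0.1979, 0.1167]
eef_rot: [-0.0, 0.999, 0.036, 0.002]
ft_force: [17.3, 5.3, -6.2]
grip_width: 0.128
grasp_force: 39.1
```

The stop is felt: 17 N, and the travel ended at 28 mm. I'll ease the load off, release and rise.

```bash
python3 -m handwheel '[[0.001,0,0,0],[0.002,0,0,0],[0.002,0,0,0],[0.002,0,0,0],[0.002,0,0,0],[0.002,0,0,0],[0.002,0,0,0],[0.002,0,0,0],[0.002,0,0,0],[0.002,0,0,0]]' && python3 -m handwheel '[[0,0,0,0],[0,0,0,0],[0,0,0,0],[0,0,0,0],[0,0,-0.02,0],[0,0,-0.05,0],[0,0,-0.08,0],[0,0,-0.085,0],[0,0,-0.085,0],[0,0,-0.085,0]]' 0.1
```

```text
clock: 6.82
ee_pos: [0.4968, -0.1979, 0.1166]
eef_rot: [-0.0, 0.999, 0.035, 0.001]
ft_force: [2.5, 4.3, 5.0]
grip_width: 0.128
grasp_force: 40.8
clock: 7.65
ee_pos: [0.4964, -0.1981, 0.2008]
eef_rot: [0.0, 0.999, 0.035, -0.0]
ft_force: [-0.3, 0.4, -1.1]
grip_width: 0.55
grasp_force: 0.0
```

```bash
python3 -m handwheel '[[0.027,-0.015,0,0],[0.054,-0.03,0,0],[0.081,-0.045,0,0],[0.1075,-0.0597,0,0],[0.1075,-0.0597,0,0],[0.1075,-0.0597,0,0],[0.1075,-0.0597,0,0],[0.1075,-0.0597,0,0],[0.1075,-0.0597,0,0],[0.1075,-0.0597,0,0]]' 0.5 && python3 - <<'E'
from h import *
from cell import state,optics
s=state(); f=optics.grab_frame("wrist"); f["wp"]=(s["ee_pos"],s["eef_rot"]); np.save("pics/w2.npy",f,allow_pickle=True)
t=optics.grab_frame("side"); np.save("pics/s2.npy",t,allow_pickle=True)
im=np.hstack([f["img"][:,80:480],t["img"][140:350,200:400].repeat(2,0).repeat(2,1)])
cv2.imwrite("pics/w2.png",cv2.convertScaleAbs(im[:,:,::-1],alpha=1.3)); print(s["ee_pos"])
E
```

```text
clock: 8.48
ee_pos: [0.599, -0.1314, 0.2015]
eef_rot: [0.0, 0.999, 0.035, 0.0]
ft_force: [0.5, -0.2, 0.1]
grip_width: 0.751
grasp_force: 0.0
[ 0.59898421 -0.13141528  0.20146501]
```

View pics/w2.png

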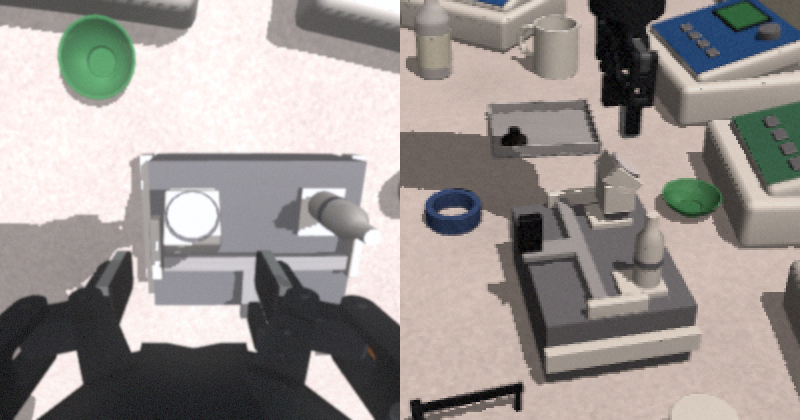

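The keeper is open and the jaws straddle the applicator head, which is centred at (192,215) in the wrist image. The side guide bars are low. I'll descend and grip.

```bash
python3 -m handwheel '[[0,0,0.03,0],[0,0,0.06,0],[0,0,0.08,0],[0,0,0.089,0],[0,0,0.089,0],[0,0,0.089,0],[0,0,0.089,0],[0,0,0.089,0],[0,0,0.089,0],[0,0,0.089,0]]' && python3 -m handwheel '[[0,0,0,0],[0,0,0,0],[0,0,0,0],[0,0,0,0],[0,0,0,0],[0,0,0,0],[0,0,0,0],[0,0,0,0],[0,0,0,0],[0,0,0,0]]' -1 30 && python3 -m handwheel '[[0,0,-0.01,0],[0,0,-0.02,0],[0,0,-0.03,0],[0,0,-0.04,0],[0,0,-0.05,0],[0,0,-0.065,0],[0,0,-0.08,0],[0,0,-0.095,0],[0,0,-0.11,0],[0,0,-0.11,0]]'
```

```text
clock: 9.42
ee_pos: [0.5999, -0.1309, 0.1131]
eef_rot: [0.0, 0.999, 0.035, 0.001]
ft_force: [-0.5, -0.5, -0.3]
grip_width: 0.747
grasp_force: 0.0
clock: 10.25
ee_pos: [0.5996, -0.1309, 0.1125]
eef_rot: [0.0, 0.999, 0.035, 0.0]
ft_force: [-1.0, 0.9, 5.8]
grip_width: 0.461
grasp_force: 32.1
clock: 11.08
ee_pos: [0.6006, -0.1311, 0.2259]
eef_rot: [0.001, 0.999, 0.035, 0.002]
ft_force: [1.0, -0.8, -0.9]
grip_width: 0.464
grasp_force: 31.5
```

```bash
python3 -m handwheel '[[0.025,0.005,0,0],[0.05,0.01,0,0],[0.066,0.015,0,0],[0.067,0.015,0.0,0],[0.067,0.015,0.02,0],[0.067,0.015,0.04,0],[0.067,0.015,0.06,0],[0.067,0.015,0.08,0],[0.067,0.015,0.09,0],[0.067,0.015,0.09,0]]' - 20 && python3 -m handwheel '[[0,0,0,0],[-0.005,0,0,0],[-0.01,0,0,0],[-0.014,0,0,0],[-0.018,0,0,0],[-0.022,0,0,0],[-0.026,0,0,0],[-0.03,0,0,0],[-0.03,0,0,0],[-0.03,0,0,0]]' && python3 - <<'E'
from h import *
from cell import state,optics
t=optics.grab_frame("side"); np.save("pics/s3.npy",t,allow_pickle=True)
cv2.imwrite("pics/s3.png",cv2.convertScaleAbs(t["img"][140:300,220:420,::-1].repeat(3,0).repeat(3,1),alpha=1.4))
E
```

```text
clock: 11.92
ee_pos: [0.6657, -0.1407, 0.1298]
eef_rot: [-0.0, 0.999, 0.035, -0.002]
ft_force: [-0.3, 0.2, -1.8]
grip_width: 0.463
grasp_force: 31.3
clock: 12.75
ee_pos: [0.6379, -0.1433, 0.1332]
eef_rot: [0.0, 0.999, 0.035, 0.001]
ft_force: [3.2, 0.8, 0.9]
grip_width: 0.468
grasp_force: 32.0
```

View pics/s3.png

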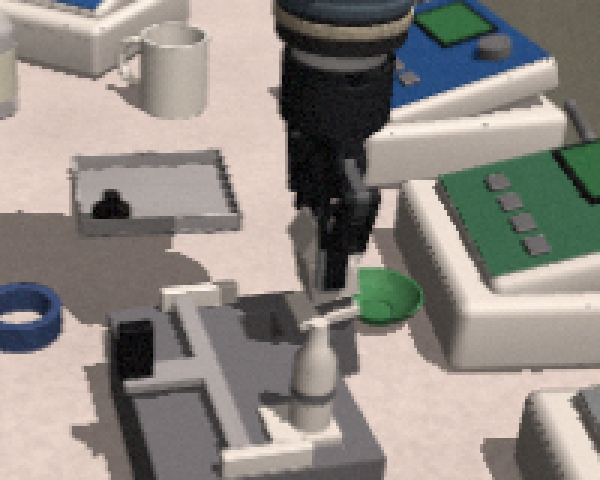

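The head has started to pivot: the face has turned upward and the foot is leaning away behind the dock edge. I'll pull the remaining 38 mm.

```bash
python3 -m handwheel '[[-0.004,0,0,0],[-0.008,0,0,0],[-0.012,0,0,0],[-0.016,0,0,0],[-0.02,0,0,0],[-0.025,0,0,0],[-0.03,0,0,0],[-0.034,0,0,0],[-0.038,0,0,0],[-0.038,0,0,0]]' && python3 -m handwheel '[[0,0,-0.015,0],[0,0,-0.03,0],[0,0,-0.045,0],[0,0,-0.06,0],[0,0,-0.08,0],[0,0,-0.1,0],[0,0,-0.12,0],[0,0,-0.12,0],[0,0,-0.12,0],[0,0,-0.12,0]]' -1 50 && python3 - <<'E'
from h import *
from cell import state,optics
t=optics.grab_frame("side"); np.save("pics/s4.npy",t,allow_pickle=True)
cv2.imwrite("pics/s4.png",cv2.convertScaleAbs(t["img"][80:280,220:420,::-1].repeat(3,0).repeat(3,1),alpha=1.4))
E
```

```text
clock: 13.63
ee_pos: [0.5993, -0.1459, 0.1324]
eef_rot: [0.0, 0.999, 0.035, 0.0]
ft_force: [1.6, 0.6, 1.0]
grip_width: 0.467
grasp_force: 31.9
clock: 14.47
ee_pos: [0.5992, -0.1458, 0.2511]
eef_rot: [-0.0, 0.999, 0.035, -0.001]
ft_force: [-0.2, 0.0, -2.7]
grip_width: 0.46
grasp_force: 54.5
```

View pics/s4.png

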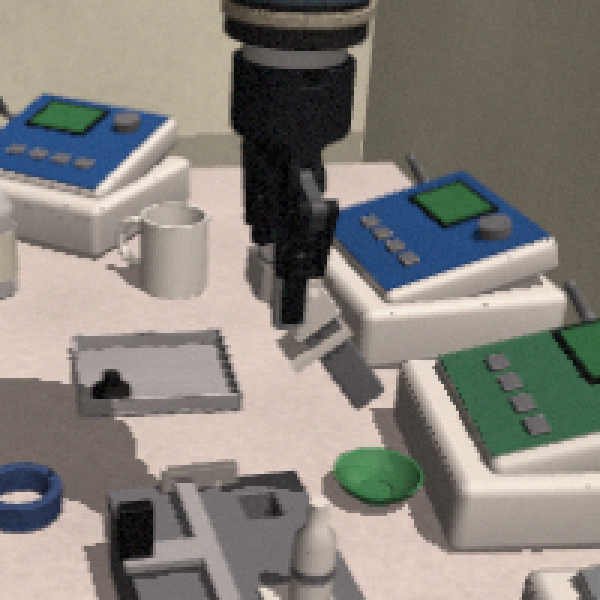

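The foot now leans away from the robot at roughly 40°. In the crop the near foot face has corners at about (320,368), (348,345), (382,385) and (357,407). I'll measure the angle on the plane of that face.

```bash
python3 - <<'E'
from h import *
from cell import state
s=state(); f=load("pics/s4.npy"); q=s["eef_rot"]; Rm=R.from_quat([q[1],q[2],q[3],q[0]]).as_matrix()
p=s["ee_pos"]+Rm@[0,.015,0]; n=Rm[:,1]
uv=np.array([(320,368),(348,345),(382,385),(357,407)])/3+[220,80]
o,d=ray(f,uv); P=o+d*(((p-o)@n)/(d@n))[:,None]; L=(P-s["ee_pos"])@Rm; L[:,2]*=-1
print(L.round(4)*1000)
for a,b in((0,3),(1,2)): v=L[b]-L[a]; print("side tilt",np.degrees(np.arctan2(v[0],-v[2])).round(1),np.linalg.norm(v).round(3))
v=L[2]-L[3]; print("end",np.degrees(np.arctan2(v[2],v[0])).round(1),np.linalg.norm(v).round(3))
t=np.radians(40);print("expected end",[ (x*np.cos(t)-z*np.sin(t), x*np.sin(t)+z*np.cos(t)+11) for x,z in((11,-108.5),(-15,-108.5))])
E
```

```text
[[ 28.5  15.  -45.5]
 [ 47.2  15.  -29.4]
 [ 75.7  15.  -63.6]
 [ 58.8  15.  -79.7]]
side tilt 41.4 0.046
side tilt 39.8 0.045
end 43.5 0.023
expected end [(np.float64(78.16894452529827), np.float64(-65.04515837185718)), (np.float64(58.251789004204845), np.float64(-81.7576362237072))]
```

```bash
python3 -m handwheel '[[-0.001,-0.015,0,0],[-0.002,-0.04,0,0],[-0.004,-0.07,0,0],[-0.005,-0.1,0,0],[-0.006,-0.13,0,0],[-0.007,-0.16,0,0],[-0.008,-0.19,0,0],[-0.009,-0.215,0,0],[-0.0095,-0.235,0,0],[-0.0095,-0.245,0,0]]' && python3 -m handwheel '[[-0.001,-0.015,0,0],[-0.002,-0.04,0,0],[-0.003,-0.065,0,0],[-0.004,-0.085,0,0],[-0.004,-0.098,0,0],[-0.004,-0.101,0,0],[-0.004,-0.101,0,0],[-0.004,-0.101,0,0],[-0.004,-0.101,0,0],[-0.004,-0.101,0,0]]' && python3 - <<'E'
from h import *
from cell import state,optics
s=state();print(s["ee_pos"],s["qd"].round(3))
t=optics.grab_frame("side"); u=optics.grab_frame("top")
np.save("pics/s5.npy",t,allow_pickle=True)
im=np.hstack([t["img"][60:260,180:380],u["img"][100:300,170:370]]).repeat(2,0).repeat(2,1)
cv2.imwrite("pics/s5.png",cv2.convertScaleAbs(im[:,:,::-1],alpha=1.4))
E
```

```text
clock: 15.35
ee_pos: [0.5752, 0.0729, 0.2518]
eef_rot: [-0.011, 0.998, 0.057, -0.001]
ft_force: [-0.7, -0.6, -2.7]
grip_width: 0.464
grasp_force: 54.4
clock: 16.18
ee_pos: [0.5695, 0.1211, 0.2545]
eef_rot: [-0.028, 0.996, 0.09, -0.003]
ft_force: [0.5, 0.4, -1.8]
grip_width: 0.46
grasp_force: 54.4
[0.56952567 0.12105102 0.25453189] [ 0.002  0.001  0.    -0.     0.002 -0.001]
```

View pics/s5.png

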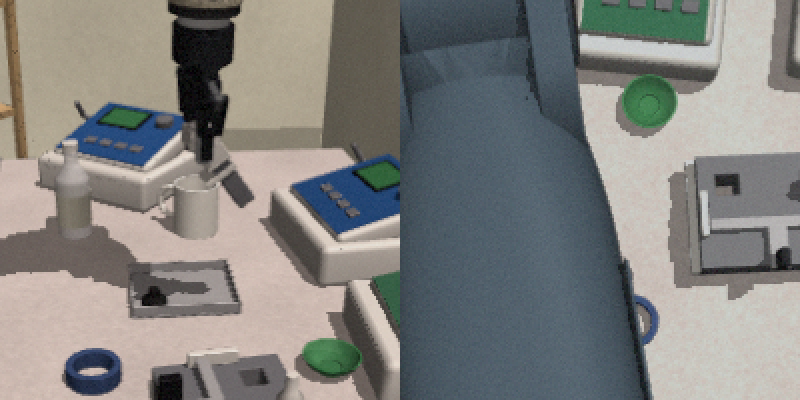

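```bash
python3 -c "
from cell import state
from h import *
s=state();print(s['joints'].round(3),s['ee_pos']);q=s['eef_rot'];print(R.from_quat([q[1],q[2],q[3],q[0]]).as_matrix().round(3))"
```

```text
[0.18  0.389 0.242 1.426 0.056 3.141] [0.56948283 0.12108244 0.254528  ]
[[ 0.984  0.179 -0.012]
 [ 0.18  -0.982  0.055]
 [-0.002 -0.056 -0.998]]
```

Joint 6 is at its limit, because holding the yaw while swinging left ran it out. Turning the tool counter-clockwise about the vertical frees it and leaves the face level.

```bash
python3 -m handwheel '[[0,0,0,-3],[0,0,0,-7],[0,0,0,-11],[0,0,0,-15],[0,0,0,-19],[0,0,0,-22],[0,0,0,-24],[0,0,0,-24],[0,0,0,-24],[0,0,0,-24]]' && python3 -c "
from cell import state
from h import *
s=state();print(s['joints'].round(3));q=s['eef_rot'];M=R.from_quat([q[1],q[2],q[3],q[0]]).as_matrix();print(M.round(3))
tg=np.array([.555,.198,s['ee_pos'][2]])+M[:,0]*.006;print('shift',M.T@(tg-s['ee_pos']))"
```

```text
clock: 17.12
ee_pos: [0.5695, 0.1212, 0.2545]
eef_rot: [-0.028, 0.955, 0.295, 0.003]
ft_force: [0.6, 0.0, -3.0]
grip_width: 0.459
grasp_force: 54.4
[0.18  0.389 0.242 1.426 0.056 2.723]
[[ 0.826  0.563 -0.012]
 [ 0.563 -0.825  0.055]
 [ 0.021 -0.052 -0.998]]
shift [ 0.03727541 -0.0715083   0.0044076 ]
```

```bash
python3 -m handwheel '[[0.007,-0.013,0.001,0],[0.015,-0.03,0.002,0],[0.024,-0.046,0.003,0],[0.032,-0.061,0.004,0],[0.037,-0.07,0.004,0],[0.037,-0.0715,0.004,0],[0.037,-0.0715,0.004,0],[0.037,-0.0715,0.004,0],[0.037,-0.0715,0.004,0],[0.037,-0.0715,0.004,0]]' && python3 - <<'E'
from h import *
from cell import state,optics
s=state();q=s['eef_rot'];M=R.from_quat([q[1],q[2],q[3],q[0]]).as_matrix();print(s['joints'].round(3),M[:,2].round(3),s["qd"].round(3))
t=np.radians(40); F=s["ee_pos"]+M@[-.006,0,-.011-.0223]; print("face est",F)
t=optics.grab_frame("side"); u=optics.grab_frame("wrist")
np.save("pics/s6.npy",t,allow_pickle=True)
im=np.hstack([t["img"][60:260,180:380].repeat(2,0).repeat(2,1),u["img"][20:420,80:480]])
cv2.imwrite("pics/s6.png",cv2.convertScaleAbs(im[:,:,::-1],alpha=1.4))
E
```

```text
clock: 17.95
ee_pos: [0.5598, 0.2006, 0.2552]
eef_rot: [-0.028, 0.955, 0.295, 0.003]
ft_force: [0.1, -0.5, -2.4]
grip_width: 0.463
grasp_force: 54.4
[0.315 0.409 0.273 1.429 0.056 2.858] [-0.011  0.055 -0.998] [ 0.003 -0.001 -0.     0.     0.003  0.001]
face est [0.55524401 0.19534029 0.28827409]
```

View pics/s6.png

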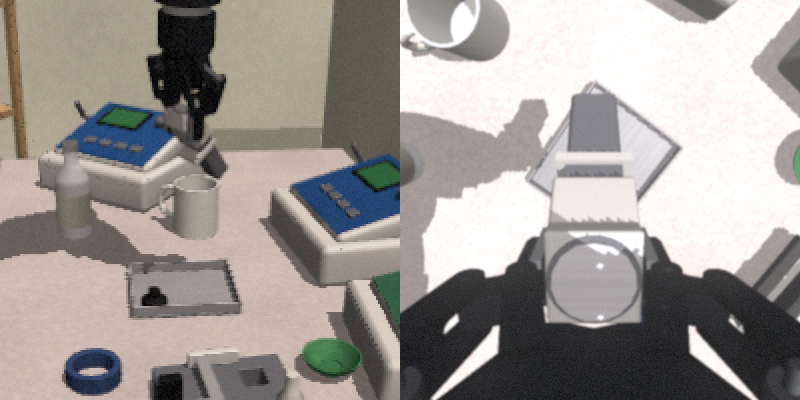

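```bash
python3 - <<'E'
from h import *
from cell import state,optics
f=optics.grab_frame("wrist"); wp=(np.zeros(3),[1,0,0,0])
print(plane(f,[(253,115),(296,115)],.065,wp).round(4), "expect x .078, y +-.015")
print("disc",plane(f,[(145+80,280+20),(240+80,280+20),(193+80,237+20),(193+80,322+20)],-.033,wp).round(4), state()["joints"][5])
E
```

```text
[[ 0.077  -0.0137  0.065 ]
 [ 0.077   0.0145  0.065 ]] expect x .078, y +-.015
disc [[ 0.0034 -0.0198 -0.033 ]
 [ 0.0034  0.0184 -0.033 ]
 [ 0.0225 -0.0005 -0.033 ]
 [-0.0172 -0.0005 -0.033 ]] 2.858065779776742
```

```bash
python3 -c "
from cell import hand_in
print(hand_in())"
```

```text
the job is handed in; nothing more can be done
None
```

I handed the job in at about 18 s: the keeper is open at its stop and the gripper is holding the applicator still, with its face within about 4° of level, over the tray centre to within about 1 cm, about 0.29 m up. The wand is still in the dock. `hand_in()` returned no verdict.

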